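# Load the blot press

## Robot

A 6-joint arm with a two-finger parallel gripper is mounted at the origin on the work surface. World frame = base frame: x ahead of the robot, y to its left, z up, the work surface at z = 0. Lengths are in mm, angles in rad, forces in N, time in s.
With the tool pointing down it reaches from about 275 to 750 mm from the base axis. Payload 10.2 kg.
Tool frame: the origin (TCP) lies midway between the tips of the shut fingers; the grasp point (between the pads) lies 19 mm behind it; z points along the fingers, y is the line along which they close (so a half turn about z gives the same grasp; the last joint's range is limited). The gripper opens to 85 mm and grips with 20 to 120 N. Pads are 22 mm wide; open, the fingers measure 114 mm over their backs; the gripper's body (76 mm by 85 mm) begins 54 mm behind the grasp point. The pads swing forward as they close: fully open they stand 13 mm farther back than shut.
Start: joints at [-1.404, 0.313, 1.498, -0, 1.331, -0.223], TCP at [199.49, -485.628, 231.294] pointing down, gripper open.
Joint ranges: [-2.94, 2.94], [-0.97, 2.17], [0.19, 2.56], [-1.23, 4.37], [0.02, 3.11], [-2.88, 2.88]. Speed limits (rad/s): [2.39, 2.39, 3.01, 3.14, 3.14, 3.14].

## Interface

Orientations are given as a unit quaternion [w, x, y, z].
In Python, from rig import ctrl, capture, camera_info gives the robot as it stands.
- The arm moves only by the tool apply_moves, never from a script. Its argument "targets" is a list of rows, each a list of 3 entries, a list of its own where there are three numbers: the finger opening in mm, from 0 to 85.4, then the shift along the world's x, y, z in mm, then the turn, a rotation vector about the world's x, y, z in degrees. In form: [[grip, [dx, dy, dz], [rx, ry, rz]], ...]. A call has 1 to 20 rows; each row is the pose to reach, as a shift and turn from the pose commanded when the call began; what a row does not reach only later rows make up. A row lasts 1/10 s, in which the tool goes at most 50 mm and 8.59 degrees, less where a joint would pass 70% of its speed; a pose out of reach is approached as far as the arm can. A call with a gripper value outside its range is refused whole. The fingers move at their own pace and stop on an object; "squeeze" is the grip in N (left out, the last holds). Time passes only in rows, so rows that repeat a pose let the fingers close. It gives the time, the measured TCP pose, the force, the opening and the grip force at its end, in the units of the state.
- ctrl.sense(): the state, without advancing time (a new reading comes with each control period).
- capture(name): name is "scene" or "top" or "wrist"; returns (picture, depth): 420x560x3 uint8, blue, green, red; 420x560 float32, mm along the optical axis (not along the pixel's ray), 0 where there is no reading.
- camera_info(name): a dict with "vfov" (degrees; the focal length in pixels is half the picture's height over the tangent of half this angle, whatever the lens; pixels are square), "cx", "cy" (the principal point, pixels), "extrinsics" (4x4, takes a point from camera to world coordinates). Camera axes: x right, y down, z forward; pixel columns grow to the right and rows downward; lengths in mm; the calibration is good to about 2 mm. A picture is of the moment at which its call begins: read the wrist's pose just before it. camera_info takes no time and is no camera call; for the wrist camera it gives the pose at the moment of the call.
- ctrl.finish_job(): hands the job in; it is judged then, once.
The state is a dict: "time_s": time; "joints": joint angles; "dq": joint speeds; "tau": joint torques, N m; "eef_pos": TCP position; "ee_rot": TCP orientation; "force": force on the tool from outside, world axes, zero at the start; "wrist_torque": the same for the moment, N m; "grip_width": opening from 0.0 (shut) to 1.0 (fully open); "grip_force": force on a finger pad.
Only numpy, scipy, OpenCV 4.12 (cv2) and the standard library are available. Lean on these libraries where they do the work, as an engineer would, in place of code of your own. Each camera call takes 0.05 s, during which the arm holds its last target. There are 200 camera calls.

## Task

Load the blot press: pile all the blotting cassettes flat on the black mat of the press bed, in any order, every one squarely over the mat with the edges of the pile flush, then stand the weight carrier squarely and centrally on the pile, lined up with it, and thread the three ring weights down its post, large, then medium, then small, each fully home. When everything is loaded, press the red start button of the timer and leave the load standing; put right whatever gets knocked, and leave the beaker and the jar where they are.

Things in the scene. Friction and masses are not known exactly. Their poses are not given: they have to be found in the camera images.
- cassette1: a flat blue blotting cassette, a rigid plastic slab 110 (own x) by 60 (own y) by 14 mm, about 0.12 kg, with black grille lines on both faces; origin at its centre, so 7 mm above what it lies on. The same either way round and either face up. May be absent (None)
- cassette2: a flat green blotting cassette, a rigid plastic slab 110 (own x) by 60 (own y) by 14 mm, about 0.12 kg, with black grille lines on both faces; origin at its centre, so 7 mm above what it lies on. The same either way round and either face up. May be absent (None)
- cassette3: a flat orange blotting cassette, a rigid plastic slab 110 (own x) by 60 (own y) by 14 mm, about 0.12 kg, with black grille lines on both faces; origin at its centre, so 7 mm above what it lies on. The same either way round and either face up. May be absent (None)
- cassette4: a flat white blotting cassette, a rigid plastic slab 110 (own x) by 60 (own y) by 14 mm, about 0.12 kg, with black grille lines on both faces; origin at its centre, so 7 mm above what it lies on. The same either way round and either face up. May be absent (None)
- bed: the press bed, a fixed aluminium block 150 (own x) by 100 (own y) by 20 mm high with a black 110 by 60 mm mat inlaid flush in the middle of its top, long side along x; origin at the centre of its underside, on the bench
- bed_top (a point): the centre of the bed's top face (and of its black mat), 20 mm above the bench
- carrier: the loose weight carrier, 0.22 kg: a steel plate 100 (own x) by 56 (own y) by 10 mm with an upright square post in its middle, 14 mm wide, sides along own x and y, its top 72 mm above the plate's underside (the last 4 mm taper). Origin: centre of the plate's underside. With all three rings on, the top 17 mm of the post stay free to grip; all together up to 0.95 kg
- ring_large: the large ring weight, blue, 68 mm outside diameter, 28 mm hole, 15 mm high, about 0.26 kg; origin at its centre, axis along own z; either face up
- ring_medium: the medium ring weight, brass, 56 mm outside diameter, 28 mm hole, 15 mm high, about 0.18 kg; origin at its centre, axis along own z; either face up
- ring_small: the small ring weight, red, 44 mm outside diameter, 28 mm hole, 15 mm high, about 0.11 kg; origin at its centre, axis along own z; either face up
- start_top (a point): the centre of the top of the red start button, 28 mm across, which stands up from the fixed white bench timer (75 by 100 by 30 mm high); pressed straight down
- start (a joint): travel of the start button, m: 0 up, 0.006 fully down; it takes 5 N to push fully down and springs back; 0.004 starts the timer
- beaker: glass beaker, a bystander, 72 mm across, 85 mm high; origin under its centre
- reagent: amber reagent jar, a bystander, 64 mm across, 120 mm high; origin under its centre
Mind the look-alikes: they are no part of the job. Of the things like the cassette2, leave any that is purple; of the rest the smaller one is meant.

How it is judged (in metres and radians):
On the way, in this order (a step that is already met when the one before it is completed fails the run):
1. all cassettes present lie piled squarely on the bed's mat (horizontal distance between each of cassette1, cassette2, cassette3, cassette4 and bed_top below 0.006 m and angle between the x axis of each of cassette1, cassette2, cassette3, cassette4 and the x axis of bed, either way round below 0.1 rad and angle between the z axis of each of cassette1, cassette2, cassette3, cassette4 and the z axis of bed, either way round below 0.06 rad), for 0.2 s.
2. the weight carrier stands squarely on the pile (all of step 1 and horizontal distance between carrier and bed_top below 0.008 m and angle between the x axis of carrier and the x axis of bed, either way round below 0.12 rad and angle between carrier's own z axis and vertical below 0.06 rad and z of each of cassette1, cassette2, cassette3, cassette4 in the frame of carrier below -0.004 m), for 0.2 s.
3. the three rings are fully home on the post, large lowest, then medium, then small (all of step 2 and horizontal distance between each of ring_large, ring_medium, ring_small and carrier below 0.012 m and z of ring_large in the frame of carrier between 0.0135 and 0.0215 m and z of ring_medium in the frame of carrier between 0.0285 and 0.0365 m and z of ring_small in the frame of carrier between 0.0435 and 0.0515 m), for 0.2 s.
4. the timer's start button is pressed (value of joint start above 0.004 m), for 0.05 s.
At the end, for the whole second after the job is handed in: every cassette lies flat on the mat or pile, within 6 mm and 0.1 rad of the mat; the carrier stands upright on them all, within 8 mm and 0.12 rad; rings on its post large, medium, small from below, each within 4 mm of fully home; all at rest, button let go (all of step 3 and linear speed of each of cassette1, cassette2, cassette3, cassette4, carrier, ring_large, ring_medium, ring_small below 0.02 m/s and value of joint start below 0.002 m); the robot touches nothing.
It fails at once if the beaker is shoved more than 40 mm from its place (distance of beaker from where it was at the start of the episode above 0.04 m).
It fails at once if the reagent jar is shoved more than 40 mm from its place (distance of reagent from where it was at the start of the episode above 0.04 m).
Of cassette1, cassette2, cassette3, cassette4 only 2 to 4 are there at a start; the rules pass over those that are not, and their reading is None.
At some moment in a run one of ring_large, ring_medium, ring_small may be knocked a few centimetres aside while the robot is not near it.
Once in a run the grip may slacken for a moment while it holds something.
It also fails if it takes over 210 s, if anything falls off the work surface, if the arm or the gripper's body presses on something with over 40 N, if the wrist force passes 120 N, or if a joint passes its speed limit or range.

## Working session

There is one attempt and no reset: what is moved stays moved. The work goes in short steps, Python scripts to look and compute and a tool call to move; the robot and the scene stay as the last step left them, time stands still between calls to the robot, and variables do not carry over. Pictures are saved under pics/ and viewed, at most 15 in all, crops included, and the job is handed in when it is done.

Besides the shell and the picture viewer there is one more tool, called after ">>>" in YAML: its name, and indented under it one key for each argument. apply_moves: Moves the arm, as the interface text tells. Its arguments: {"type":"object","properties":{"targets":{"type":"array","items":{"type":"array"}},"squeeze":{"type":"number"}},"required":["targets"]}

```bash
ls; mkdir -p pics; python3 - <<'E'
from rig import ctrl,capture,camera_info
import cv2,numpy as np
print(ctrl.sense())
for n in("top","scene"):
    p,d=capture(n); cv2.imwrite(f"pics/{n}0.png",p); np.save(f"{n}0.npy",d); i=camera_info(n); print(n,i['vfov'],i['cx'],i['cy'],np.round(i['extrinsics'],4).tolist())
E
```

```text
pics
{'time_s': 0.0, 'joints': array([-1.40440031e+00,  3.13467704e-01,  1.49844742e+00,  3.12457402e-05,
        1.33100381e+00, -2.23404190e-01]), 'dq': array([-6.27052875e-04, -8.43520164e-04,  3.12636411e-04, -8.37343540e-04,
       -9.15888354e-05,  6.11606774e-04]), 'tau': array([ 9.68833738e-04, -4.12261963e+01, -2.59747320e+01, -1.49084399e-04,
        4.06236053e-03,  4.19962612e-05]), 'eef_pos': array([ 199.45186728, -485.35701597,  230.72212835]), 'ee_rot': array([-6.62436871e-04,  9.81067526e-01,  1.93664839e-01,  3.40668322e-05]), 'force': array([ 0.16878604, -1.04886433, -0.41559074]), 'wrist_torque': array([ 0.03229796, -0.00177616, -0.0094337 ]), 'grip_force': 0.0, 'grip_width': 1.003353355392214}
top 56.665577154053004 275.20262803161665 205.56925319385053 [[0.0084, -0.9834, 0.1811, 413.8436], [-0.9998, -0.0047, 0.0208, -16.4565], [-0.0196, -0.1813, -0.9832, 1190.3818], [0.0, 0.0, 0.0, 1.0]]
scene 47.847291637513095 280.0087306005855 204.89545479189144 [[-0.824, 0.4132, -0.3876, 1148.5701], [0.5665, 0.6138, -0.5498, 714.2696], [0.0107, -0.6727, -0.7399, 1057.3135], [0.0, 0.0, 0.0, 1.0]]
```

View pics/top0.png

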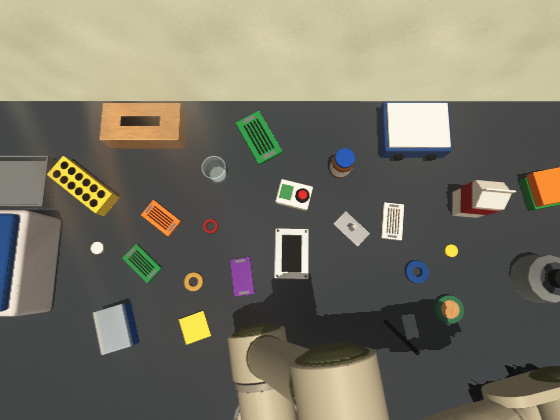

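View pics/scene0.png

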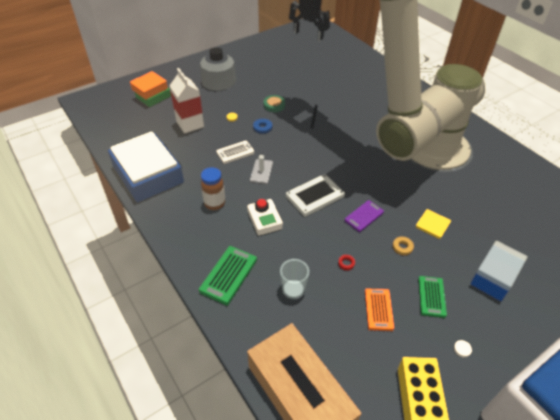

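The top view shows the candidates. Green: small (142,263), large (259,137), and purple (242,276). By the description, cassette2 is the small green one. Orange is at (160,218), white at (393,221), and there is no blue cassette. The carrier is at (351,228), bed at (292,253), and timer button at (303,195). Rings: blue (417,271), brass (193,282), red (210,226). I'll check them in one crop and measure.

```bash
cat > h.py <<'E'
from rig import ctrl,capture,camera_info
import cv2,numpy as np
HSV=dict(green=((45,80,40),(80,255,255)),orange=((6,150,120),(16,255,255)),purple=((130,80,50),(160,255,255)),
 blue=((100,120,50),(120,255,255)),brass=((14,100,90),(24,255,255)),red=((0,150,80),(4,255,255)),white=((0,0,170),(180,40,255)),grey=((0,0,90),(180,40,255)),black=((0,0,0),(180,255,45)))
def shot(n,save=None):
    i=camera_info(n); p,d=capture(n)
    if save: cv2.imwrite(f"pics/{save}.png",p)
    return p,d,i
def toplane(uv,z,i,h=420):
    f=h/2/np.tan(np.radians(i['vfov'])/2); E=i['extrinsics']
    uv=np.asarray(uv,float).reshape(-1,2)
    r=np.c_[(uv[:,0]-i['cx'])/f,(uv[:,1]-i['cy'])/f,np.ones(len(uv))]@E[:3,:3].T
    return E[:3,3]+r*((z-E[2,3])/r[:,2])[:,None]
def blobs(p,col,roi=None,amin=60,close=0):
    m=cv2.inRange(cv2.cvtColor(p,cv2.COLOR_BGR2HSV),*HSV[col])
    if roi: k=np.zeros_like(m); x0,y0,x1,y1=roi; k[y0:y1,x0:x1]=255; m&=k
    if close: m=cv2.morphologyEx(m,cv2.MORPH_CLOSE,np.ones((close,close)))
    cs,_=cv2.findContours(m,cv2.RETR_EXTERNAL,cv2.CHAIN_APPROX_NONE)
    return sorted([c for c in cs if cv2.contourArea(c)>amin],key=cv2.contourArea,reverse=True)
def rect(c,z,i):
    P=toplane(c,z,i)[:,:2].astype(np.float32)
    (x,y),(w,h),a=cv2.minAreaRect(P)
    if h>w: w,h,a=h,w,a+90
    return np.round([x,y,w,h,(a+90)%180-90],1)   # centre, long, short, long-axis angle deg
E
python3 - <<'E'
from h import *
p=cv2.imread('pics/top0.png'); i=camera_info('top')
for n,c,r,z in [('orange','orange',(130,190,190,245),14),('green','green',(110,235,170,290),14),('GREENbig','green',(230,100,290,170),14),('purple','purple',(220,250,265,300),14),('white','white',(375,195,412,248),14),('carrier','grey',(325,205,375,250),10),('bed','grey',(265,220,315,285),20),('large','blue',(400,255,435,290),15),('medium','brass',(178,265,208,297),15),('small','red',(200,215,222,238),15),('button','red',(293,185,315,205),38),('timer','grey',(270,170,320,215),30),('beaker','grey',(195,150,232,190),85)]:
    b=blobs(p,c,r,20,5); print(n,[rect(k,z,i) for k in b[:2]])
print(np.round(toplane([[346,158],[214,169]],100,i)))
cv2.imwrite('pics/crop0.png',cv2.resize(p[95:300,110:440],None,fx=2.4,fy=2.4,interpolation=cv2.INTER_CUBIC))
E
```

```text
orange [array([591. , 361.1, 113.2,  61.2,  53.3])]
green [array([453.8, 409. , 112.9,  61.6,  47.9])]
GREENbig [array([851.9,  63.1, 162.9,  88.6,  29.6])]
purple [array([416.1, 106.7, 110.3,  61.6,   8.8])]
white [array([ 586.2, -347.6,  109. ,   60.7,   -6.4])]
carrier [array([ 562.5, -222.7,  102.4,   58.5,   46.2])]
bed [array([ 4.862e+02, -4.000e+01,  1.493e+02,  1.018e+02, -4.000e-01])]
large [array([ 435.9, -411.2,   68.1,   64.2,  -89.5])]
medium [array([401.1, 251. ,  54.4,  52.6, -89.5])]
small [array([567.6, 205.3,  40.3,  39.8,   2. ])]
button [array([ 6.606e+02, -7.430e+01,  2.790e+01,  2.720e+01, -1.000e-01])]
timer [array([662.7, -47.4, 102.5,  80.1,  75.9])]
beaker [array([726.8, 190.8,  84.6,  72.1,   6.1])]
[[ 756. -198.  100.]
 [ 722.  185.  100.]]
```

View pics/crop0.png

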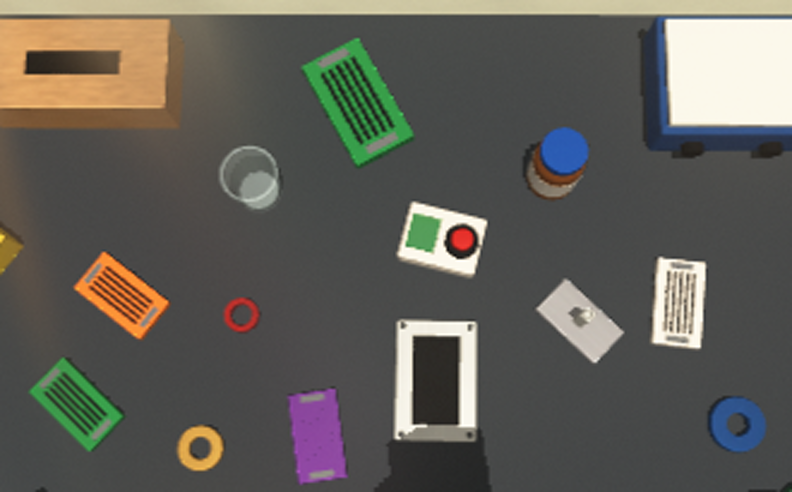

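The crop confirms the choice: small green at (75,404), orange at (121,295), white at (678,302). Large green and purple stay. I'll start with white and hover over it.

>>> apply_moves:
  targets:
    - [85,[387,138,0],[0,0,-28.7]]
    - [85,[387,138,0],[0,0,-28.7]]
    - [85,[387,138,0],[0,0,-28.7]]
    - [85,[387,138,0],[0,0,-28.7]]
    - [85,[387,138,0],[0,0,-28.7]]
    - [85,[387,138,0],[0,0,-28.7]]
    - [85,[387,138,0],[0,0,-28.7]]
    - [85,[387,138,0],[0,0,-28.7]]
    - [85,[387,138,0],[0,0,-28.7]]
    - [85,[387,138,0],[0,0,-28.7]]
    - [85,[387,138,0],[0,0,-28.7]]
    - [85,[387,138,0],[0,0,-28.7]]
    - [85,[387,138,0],[0,0,-28.7]]
    - [85,[387,138,0],[0,0,-28.7]]
  squeeze: 60

```text
time_s: 1.5
eef_pos: [585.9, -348.2, 231.6]
ee_rot: [0.0, 0.998, -0.056, 0.0]
force: [0.4, -0.3, -0.6]
grip_width: 0.992
grip_force: 0.0
```

```bash
cat >> h.py <<'E'
def pose():
    s=ctrl.sense(); w,x,y,z=s['ee_rot']
    yaw=np.degrees(np.arctan2(2*(x*y+w*z),1-2*(y*y+z*z)))
    tilt=np.degrees(np.arccos(-(1-2*(x*x+y*y))))
    print('t',round(s['time_s'],2),'tcp',np.round(s['eef_pos'],1),'yaw',round(yaw,1),'tilt',round(tilt,2),'F',np.round(s['force'],1),'w',round(s['grip_width']*85.4,1),'gf',round(float(s['grip_force']),1)); return s['eef_pos'],yaw
E
python3 - <<'E'
from h import *
pose(); p,d,i=shot('wrist','w1'); print(np.round(i['extrinsics'],3).tolist(),i['vfov'])
for b in blobs(p,'white',None,300,9)[:3]: print(rect(b,14,i),cv2.boundingRect(b))
E
```

```text
t 1.5 tcp [ 585.9 -348.2  231.6] yaw -6.4 tilt 0.01 F [ 0.4 -0.3 -0.6] w 84.7 gf 0.0
[[-0.112, -0.946, -0.305, 664.116], [-0.994, 0.107, 0.035, -357.283], [-0.0, 0.307, -0.952, 375.141], [0.0, 0.0, 0.0, 1.0]] 67.21277567587121
[487.  -38.9 153.8 116.4  -0.6] (0, 220, 105, 112)
[ 587.3 -349.6  111.    62.3   -6.4] (254, 128, 54, 95)
[ 627.2 -636.3  124.7   46.1    8.8] (517, 46, 43, 117)
```

View pics/w1.png

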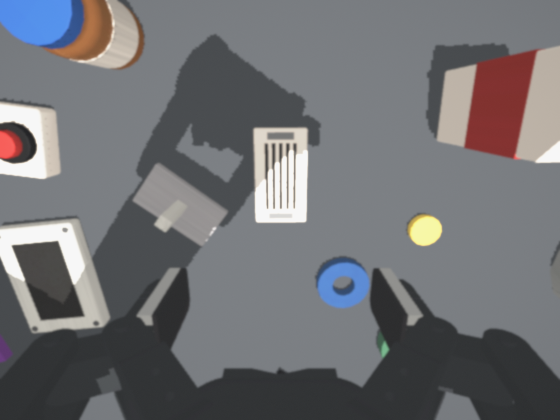

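The wrist view shows the white cassette at (280,175), which agrees with the top view to 2 mm. Descending and gripping.

>>> apply_moves:
  targets:
    - [85,[1,-1,-100],[0,0,0]]
    - [85,[1,-1,-190],[0,0,0]]
    - [85,[1,-1,-190],[0,0,0]]
    - [85,[1,-1,-190],[0,0,0]]
    - [85,[1,-1,-190],[0,0,0]]
    - [85,[1,-1,-210],[0,0,0]]
    - [85,[1,-1,-225],[0,0,0]]
    - [85,[1,-1,-232],[0,0,0]]
    - [85,[1,-1,-232],[0,0,0]]
    - [50,[1,-1,-232],[0,0,0]]
    - [50,[1,-1,-232],[0,0,0]]
    - [50,[1,-1,-232],[0,0,0]]
    - [50,[1,-1,-232],[0,0,0]]
    - [50,[1,-1,-232],[0,0,0]]
    - [50,[1,-1,-232],[0,0,0]]
    - [50,[1,-1,-232],[0,0,0]]

```text
time_s: 3.15
eef_pos: [588.2, -349.1, 1.0]
ee_rot: [0.001, 0.998, -0.056, 0.001]
force: [-0.6, 0.9, 6.0]
grip_width: 0.681
grip_force: 64.9
```

```bash
python3 - <<'E'
from h import *
pose(); p,d,i=shot('wrist','w2')
E
```

```text
t 3.15 tcp [ 588.2 -349.1    1. ] yaw -6.4 tilt 0.15 F [-0.6  0.9  6. ] w 58.2 gf 64.9
```

View pics/w2.png

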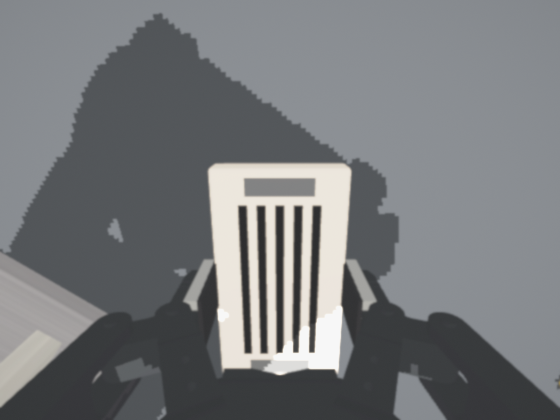

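White is gripped. Next I'll compute the mat's position from the pictures I have.

```bash
python3 - <<'E'
from h import *
i=camera_info('top'); p=cv2.imread('pics/top0.png')
for b in blobs(p,'black',(278,230,306,276),100,3)[:2]: print('top mat',rect(b,20,i))
i=dict(camera_info('wrist')); i['extrinsics']=np.array([[-0.112, -0.946, -0.305, 664.116], [-0.994, 0.107, 0.035, -357.283], [-0.0, 0.307, -0.952, 375.141],[0,0,0,1]])
p=cv2.imread('pics/w1.png')
for b in blobs(p,'black',(8,235,90,325),300,3)[:2]: print('w mat',rect(b,20,i))
for b in blobs(p,'white',(0,215,120,340),300,9)[:2]: print('w bed',rect(b,20,i))
E
```

```text
top mat [ 4.847e+02 -4.000e+01  1.043e+02  5.400e+01 -2.000e-01]
w bed [490.2 -44.3 151.1 114.4  -0.6]
```

>>> apply_moves:
  targets:
    - [50,[0,0,30],[0,0,0]]
    - [50,[0,0,60],[0,0,0]]
    - [50,[0,0,100],[0,0,0]]
    - [50,[0,0,130],[0,0,0]]
    - [50,[0,0,130],[0,0,0]]
    - [50,[-101,309,130],[0,0,6.4]]
    - [50,[-101,309,130],[0,0,6.4]]
    - [50,[-101,309,130],[0,0,6.4]]
    - [50,[-101,309,130],[0,0,6.4]]
    - [50,[-101,309,130],[0,0,6.4]]
    - [50,[-101,309,130],[0,0,6.4]]
    - [50,[-101,309,130],[0,0,6.4]]
    - [50,[-101,309,130],[0,0,6.4]]
    - [50,[-101,309,130],[0,0,6.4]]
    - [50,[-101,309,130],[0,0,6.4]]

```text
time_s: 4.7
eef_pos: [486.8, -40.5, 129.1]
ee_rot: [0.0, 1.0, -0.0, -0.0]
force: [-0.6, 0.2, 0.2]
grip_width: 0.68
grip_force: 64.9
```

```bash
python3 - <<'E'
from h import *
P,y=pose(); p,d,i=shot('wrist','w3')
z=P[2]-1+14
for b in blobs(p,'white',(190,150,370,380),3000,15)[:2]: print(rect(b,z,i),cv2.boundingRect(b))
E
```

```text
t 4.7 tcp [486.8 -40.5 129.1] yaw -0.0 tilt 0.01 F [-0.6  0.2  0.2] w 58.1 gf 64.9
[491.7 -41.  114.5  60.2  -0. ] (209, 150, 142, 223)
```

View pics/w3.png

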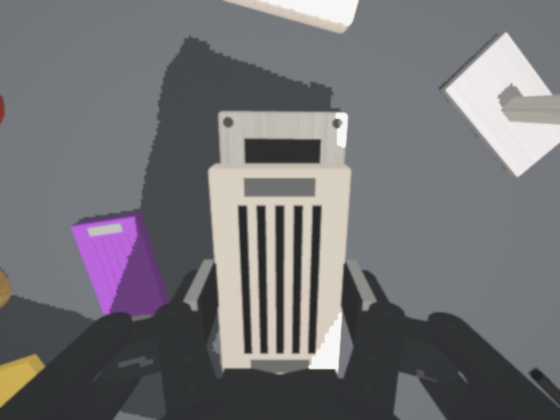

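The view shows the held cassette's front edge at row 164, the bed's front edge at row 112, and the mat's front edge at row 139. All of them are square.

```bash
python3 - <<'E'
from h import *
i=camera_info('wrist')
print('cass front',toplane([[215,164],[345,164]],129-1+14,i))
print('cass sides',toplane([[211,185],[347,185],[220,350],[340,350]],142,i))
print('bed front',toplane([[219,112],[347,112]],20,i)); print('mat front',toplane([[245,139],[321,139]],20,i)); print('bed sides',toplane([[220,140],[346,140]],20,i))
E
```

```text
cass front [[543.19435401 -14.09734563 142.        ]
 [543.14448941 -68.02361321 142.        ]]
cass sides [[534.26376628 -11.83369413 142.        ]
 [534.21276601 -69.43162648 142.        ]
 [448.47930257 -10.59769963 142.        ]
 [448.44835051 -71.43973985 142.        ]]
bed front [[562.18229596   5.36601659  20.        ]
 [562.08305478 -92.38740856  20.        ]]
mat front [[541.94799343 -13.79609343  20.        ]
 [541.89028273 -73.33273871  20.        ]]
bed sides [[541.19826655   5.83708909  20.        ]
 [541.1026693  -92.96269077  20.        ]]
```

>>> apply_moves:
  targets:
    - [50,[-0.5,-1.5,-50],[0,0,0]]
    - [50,[-0.5,-1.5,-80],[0,0,0]]
    - [50,[-0.5,-1.5,-95],[0,0,0]]
    - [50,[-0.5,-1.5,-102],[0,0,0]]
    - [50,[-0.5,-1.5,-106],[0,0,0]]
    - [50,[-0.5,-1.5,-106.5],[0,0,0]]
    - [50,[-0.5,-1.5,-106.5],[0,0,0]]
    - [70,[-0.5,-1.5,-106.5],[0,0,0]]
    - [70,[-0.5,-1.5,-106.5],[0,0,0]]
    - [70,[-0.5,-1.5,-106.5],[0,0,0]]
    - [72,[-0.5,-1.5,-80],[0,0,0]]
    - [80,[-0.5,-1.5,-30],[0,0,0]]
    - [80,[-0.5,-1.5,20],[0,0,0]]
    - [80,[-40.5,-1.5,70],[0,0,0]]
    - [80,[-40.5,-1.5,100],[0,0,0]]
    - [80,[-40.5,-1.5,100],[0,0,0]]

```text
time_s: 6.35
eef_pos: [447.0, -41.6, 234.4]
ee_rot: [0.002, 1.0, 0.0, 0.005]
force: [-0.3, -0.6, 0.1]
grip_width: 0.936
grip_force: 0.0
```

```bash
python3 - <<'E'
from h import *
P,y=pose(); p,d,i=shot('wrist','w4')
for b in blobs(p,'white',None,3000,3)[:2]: print(rect(b,34,i),cv2.boundingRect(b))
for b in blobs(p,'grey',None,3000,3)[:2]: print(rect(b,20,i),cv2.boundingRect(b))
c=p[100:400,140:420]; cv2.imwrite('pics/w4c.png',cv2.resize(c,None,fx=2,fy=2))
E
```

```text
t 6.35 tcp [447.  -41.6 234.4] yaw 0.0 tilt 0.57 F [-0.3 -0.6  0.1] w 80.0 gf 0.0
[489.  -42.3 143.9  96.7  -0.5] (234, 73, 94, 137)
[ 564.7 -215.4   94.1   62.    46.2] (399, 15, 98, 110)
[388.5 -44.6 804.6 482.   89.8] (0, 0, 560, 386)
```

View pics/w4c.png

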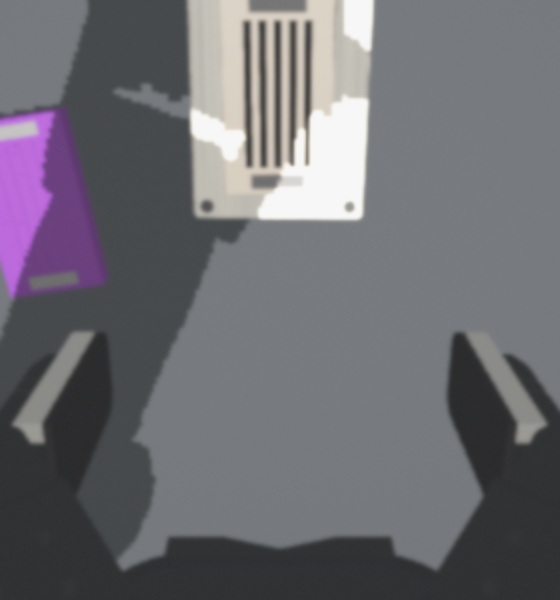

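The crop shows the grille centred on the bed across y (both at column ≈279). I'll check x from the back edges.

```bash
python3 - <<'E'
from h import *
i=camera_info('wrist'); p=cv2.imread('pics/w4.png')
print('bed back',toplane([[279,208.5]],20,i)+[75,0,0],'cass back',toplane([[279,196.5]],34,i)+[55,0,0], toplane([[279,196.5]],20,i)+[55,0,0])
g=cv2.cvtColor(p,cv2.COLOR_BGR2GRAY)
print('col255',g[60:112,255].tolist(),g[180:212,258].tolist())
E
```

```text
bed back [[487.98031945 -41.36158674  20.        ]] cass back [[486.45228819 -41.36543327  34.        ]] [[482.63341844 -41.36581951  20.        ]]
col255 [121, 120, 119, 116, 107, 92, 79, 74, 73, 72, 73, 83, 118, 161, 185, 193, 195, 196, 196, 195, 195, 195, 195, 194, 194, 194, 194, 193, 194, 194, 193, 190, 173, 159, 186, 207, 212, 212, 212, 212, 212, 213, 212, 211, 212, 212, 212, 212, 212, 212, 212, 212] [211, 209, 208, 208, 208, 208, 208, 208, 208, 209, 208, 208, 208, 208, 208, 208, 203, 194, 189, 189, 188, 189, 189, 189, 189, 189, 188, 183, 162, 118, 82, 73]
```

>>> apply_moves:
  targets:
    - [85,[144,402,0],[0,0,53]]
    - [85,[144,402,0],[0,0,53]]
    - [85,[144,402,0],[0,0,53]]
    - [85,[144,402,0],[0,0,53]]
    - [85,[144,402,0],[0,0,53]]
    - [85,[144,402,0],[0,0,53]]
    - [85,[144,402,0],[0,0,53]]
    - [85,[144,402,0],[0,0,53]]
    - [85,[144,402,0],[0,0,53]]
    - [85,[144,402,0],[0,0,53]]
    - [85,[144,402,0],[0,0,53]]
    - [85,[144,402,0],[0,0,53]]

```text
time_s: 7.6
eef_pos: [589.9, 360.0, 228.6]
ee_rot: [0.0, 0.895, 0.446, -0.001]
force: [-0.1, -0.4, 0.4]
grip_width: 0.996
grip_force: 0.0
```

```bash
python3 - <<'E'
from h import *
P,y=pose(); p,d,i=shot('wrist','w5')
for c in('orange','green'):
  for b in blobs(p,c,None,1500,9)[:2]: print(c,rect(b,14,i),cv2.boundingRect(b))
E
```

```text
t 7.6 tcp [589.9 360.  228.6] yaw 53.0 tilt 0.07 F [-0.1 -0.4  0.4] w 85.0 gf 0.0
orange [593.2 360.7 109.1  59.3  53.4] (255, 128, 54, 94)
green [456.4 409.1 112.7  63.2  48. ] (137, 165, 56, 92)
```

Orange is found at (593,361), yaw 53.4.

>>> apply_moves:
  targets:
    - [85,[2.5,0.7,-100],[0,0,0.4]]
    - [85,[2.5,0.7,-190],[0,0,0.4]]
    - [85,[2.5,0.7,-190],[0,0,0.4]]
    - [85,[2.5,0.7,-190],[0,0,0.4]]
    - [85,[2.5,0.7,-205],[0,0,0.4]]
    - [85,[2.5,0.7,-220],[0,0,0.4]]
    - [85,[2.5,0.7,-226],[0,0,0.4]]
    - [85,[2.5,0.7,-226],[0,0,0.4]]
    - [50,[2.5,0.7,-226],[0,0,0.4]]
    - [50,[2.5,0.7,-226],[0,0,0.4]]
    - [50,[2.5,0.7,-226],[0,0,0.4]]
    - [50,[2.5,0.7,-226],[0,0,0.4]]
    - [50,[2.5,0.7,-226],[0,0,0.4]]
    - [50,[2.5,0.7,-226],[0,0,0.4]]

```text
time_s: 9.05
eef_pos: [593.4, 362.0, 5.5]
ee_rot: [0.0, 0.893, 0.45, 0.002]
force: [-0.8, 1.0, 5.9]
grip_width: 0.671
grip_force: 63.5
```

>>> apply_moves:
  targets:
    - [50,[0,0,30],[0,0,0]]
    - [50,[0,0,60],[0,0,0]]
    - [50,[0,0,100],[0,0,0]]
    - [50,[0,0,130],[0,0,0]]
    - [50,[0,0,130],[0,0,0]]
    - [50,[-106,-402.5,130],[0,0,-53.4]]
    - [50,[-106,-402.5,130],[0,0,-53.4]]
    - [50,[-106,-402.5,130],[0,0,-53.4]]
    - [50,[-106,-402.5,130],[0,0,-53.4]]
    - [50,[-106,-402.5,130],[0,0,-53.4]]
    - [50,[-106,-402.5,130],[0,0,-53.4]]
    - [50,[-106,-402.5,130],[0,0,-53.4]]
    - [50,[-106,-402.5,130],[0,0,-53.4]]
    - [50,[-106,-402.5,130],[0,0,-53.4]]
    - [50,[-106,-402.5,130],[0,0,-53.4]]
    - [50,[-106,-402.5,130],[0,0,-53.4]]
    - [50,[-106,-402.5,130],[0,0,-53.4]]

```text
time_s: 10.75
eef_pos: [486.6, -39.9, 133.1]
ee_rot: [-0.0, 1.0, 0.001, -0.0]
force: [-0.8, -0.2, -1.8]
grip_width: 0.671
grip_force: 64.8
```

```bash
cat >> h.py <<'E'
def held(col,zt):
    """front edge of the held cassette and the bed front edge below, along image columns near the middle"""
    P,y=pose(); p,d,i=shot('wrist','held_'+col)
    m=cv2.inRange(cv2.cvtColor(p,cv2.COLOR_BGR2HSV),*HSV[col]); m[:, :150]=0; m[:,400:]=0
    c=[np.argmax(m[120:,u]>0)+120 for u in (222,240,320,338)]
    s=[np.flatnonzero(m[v])[[0,-1]] for v in (190,)]
    print('front rows',c,'centre x',np.round(toplane([[222,c[0]],[240,c[1]],[320,c[2]],[338,c[3]]],zt,i)[:,0]-55,1),'side y',np.round(toplane([[s[0][0],190],[s[0][1],190]],zt,i)[:,1],1))
    g=cv2.cvtColor(p,cv2.COLOR_BGR2GRAY)[90:160,260:300].mean(1); k=np.diff(g); print('edges rows',[(90+int(r)+.5,round(float(k[r]))) for r in np.flatnonzero(abs(k)>15)])
    return i
E
python3 - <<'E'
from h import *
held('orange',129-3+2+14)
E
```

```text
t 10.75 tcp [486.6 -39.9 133.1] yaw 0.1 tilt 0.03 F [-0.8 -0.2 -1.8] w 57.3 gf 64.8
front rows [np.int64(165), np.int64(166), np.int64(166), np.int64(166)] centre x [486.8 486.4 486.5 486.5] side y [-10.8 -69.2]
edges rows [(109.5, 24), (110.5, 38), (111.5, 28), (136.5, -22), (137.5, -39), (139.5, 42), (140.5, 24), (145.5, -24), (146.5, -35), (147.5, -21), (155.5, 16), (156.5, 33), (157.5, 27)]
```

>>> apply_moves:
  targets:
    - [50,[0.5,-2,-50],[0,0,0]]
    - [50,[0.5,-2,-75],[0,0,0]]
    - [50,[0.5,-2,-85],[0,0,0]]
    - [50,[0.5,-2,-90],[0,0,0]]
    - [50,[0.5,-2,-93],[0,0,0]]
    - [50,[0.5,-2,-93],[0,0,0]]
    - [50,[0.5,-2,-93],[0,0,0]]
    - [70,[0.5,-2,-93],[0,0,0]]
    - [70,[0.5,-2,-93],[0,0,0]]
    - [70,[0.5,-2,-93],[0,0,0]]
    - [72,[0.5,-2,-75],[0,0,0]]
    - [80,[0.5,-2,-30],[0,0,0]]
    - [80,[0.5,-2,20],[0,0,0]]
    - [80,[-40,-2,70],[0,0,0]]
    - [80,[-40,-2,97],[0,0,0]]
    - [80,[-40,-2,97],[0,0,0]]

```text
time_s: 12.4
eef_pos: [447.4, -43.4, 235.1]
ee_rot: [0.002, 1.0, 0.0, 0.004]
force: [0.3, 0.3, -0.8]
grip_width: 0.94
grip_force: 0.0
```

```bash
cat >> h.py <<'E'
def pile(col,zt,roi=(215,50,345,225)):
    P,y=pose(); p,d,i=shot('wrist','pile_'+col)
    for b in blobs(p,col,roi,1500,9)[:1]: print('pile top',rect(b,zt,i),cv2.boundingRect(b))
    return p,i
E
python3 - <<'E'
from h import *
p,i=pile('orange',48)
cv2.imwrite('pics/pc.png',cv2.resize(p[40:240,190:370],None,fx=3,fy=3))
E
```

```text
t 12.4 tcp [447.4 -43.4 235.1] yaw 0.0 tilt 0.54 F [ 0.3  0.3 -0.8] w 80.3 gf 0.0
pile top [486.2 -43.  106.4  57.1  -0. ] (250, 95, 58, 105)
```

View pics/pc.png

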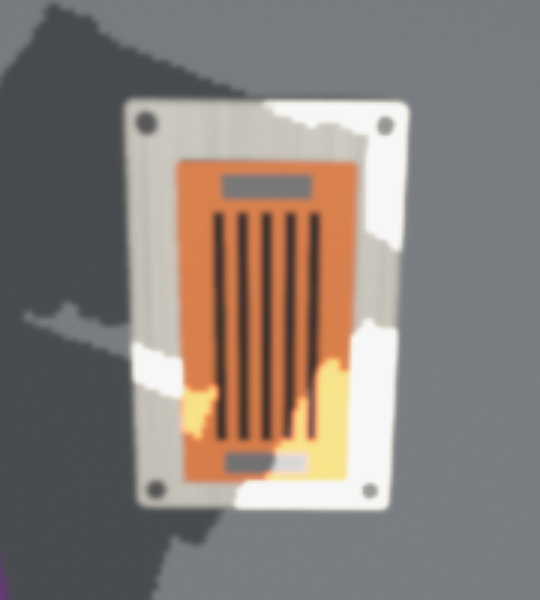

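The orange cassette lies flush and is centred on the bed (bed centre column 265, cassette 267 in the crop). Next is green.

>>> apply_moves:
  targets:
    - [85,[7,452,0],[0,0,48]]
    - [85,[7,452,0],[0,0,48]]
    - [85,[7,452,0],[0,0,48]]
    - [85,[7,452,0],[0,0,48]]
    - [85,[7,452,0],[0,0,48]]
    - [85,[7,452,0],[0,0,48]]
    - [85,[7,452,0],[0,0,48]]
    - [85,[7,452,0],[0,0,48]]
    - [85,[7,452,0],[0,0,48]]
    - [85,[7,452,0],[0,0,48]]
    - [85,[7,452,0],[0,0,48]]
    - [85,[7,452,0],[0,0,48]]
    - [85,[7,452,0],[0,0,48]]

```text
time_s: 13.75
eef_pos: [453.9, 407.9, 230.2]
ee_rot: [0.0, 0.914, 0.406, -0.0]
force: [0.6, 0.0, -0.1]
grip_width: 0.994
grip_force: 0.0
```

```bash
python3 - <<'E'
from h import *
P,y=pose(); p,d,i=shot('wrist','w6')
for c in('green','brass','red'):
  for b in blobs(p,c,None,300,9)[:2]: print(c,rect(b,14,i),cv2.boundingRect(b))
E
```

```text
t 13.75 tcp [453.9 407.9 230.2] yaw 47.9 tilt 0.02 F [ 0.6  0.  -0.1] w 84.9 gf 0.0
green [454.8 409.4 110.5  60.1  48. ] (252, 128, 55, 95)
brass [273.7 243.5  84.3  78.3  19.7] (227, 317, 72, 57)
brass [403.  251.9  60.2  53.8  49.6] (310, 271, 42, 41)
red [567.9 208.6  48.3  40.6 -83.8] (439, 219, 38, 34)
```

>>> apply_moves:
  targets:
    - [85,[1,1.2,-100],[0,0,0]]
    - [85,[1,1.2,-190],[0,0,0]]
    - [85,[1,1.2,-190],[0,0,0]]
    - [85,[1,1.2,-190],[0,0,0]]
    - [85,[1,1.2,-205],[0,0,0]]
    - [85,[1,1.2,-220],[0,0,0]]
    - [85,[1,1.2,-227],[0,0,0]]
    - [85,[1,1.2,-227],[0,0,0]]
    - [50,[1,1.2,-227],[0,0,0]]
    - [50,[1,1.2,-227],[0,0,0]]
    - [50,[1,1.2,-227],[0,0,0]]
    - [50,[1,1.2,-227],[0,0,0]]
    - [50,[1,1.2,-227],[0,0,0]]
    - [50,[1,1.2,-227],[0,0,0]]

```text
time_s: 15.2
eef_pos: [455.3, 410.9, 5.3]
ee_rot: [-0.0, 0.913, 0.407, 0.001]
force: [-0.7, -1.3, 7.6]
grip_width: 0.676
grip_force: 63.3
```

>>> apply_moves:
  targets:
    - [50,[0,0,30],[0,0,0]]
    - [50,[0,0,60],[0,0,0]]
    - [50,[0,0,100],[0,0,0]]
    - [50,[0,0,130],[0,0,0]]
    - [50,[0,0,130],[0,0,0]]
    - [50,[32,-451,130],[0,0,-48]]
    - [50,[32,-451,130],[0,0,-48]]
    - [50,[32,-451,130],[0,0,-48]]
    - [50,[32,-451,130],[0,0,-48]]
    - [50,[32,-451,130],[0,0,-48]]
    - [50,[32,-451,130],[0,0,-48]]
    - [50,[32,-451,130],[0,0,-48]]
    - [50,[32,-451,130],[0,0,-48]]
    - [50,[32,-451,130],[0,0,-48]]
    - [50,[32,-451,130],[0,0,-48]]
    - [50,[32,-451,130],[0,0,-48]]
    - [50,[32,-451,130],[0,0,-48]]
    - [50,[32,-451,130],[0,0,-48]]

```text
time_s: 17.0
eef_pos: [486.3, -39.5, 133.1]
ee_rot: [-0.0, 1.0, 0.001, -0.0]
force: [-0.0, 0.6, -1.3]
grip_width: 0.67
grip_force: 65.0
```

```bash
python3 - <<'E'
from h import *
held('green',133-5.5+14)
E
```

```text
t 17.0 tcp [486.3 -39.5 133.1] yaw 0.1 tilt 0.03 F [-0.   0.6 -1.3] w 57.2 gf 65.0
front rows [np.int64(165), np.int64(166), np.int64(166), np.int64(166)] centre x [486.5 486.1 486.1 486.2] side y [ -9.9 -68.9]
edges rows [(109.5, 38), (110.5, 46), (111.5, 25), (136.5, -37), (137.5, -34), (138.5, 26), (139.5, 36), (141.5, -22)]
```

>>> apply_moves:
  targets:
    - [50,[0.7,-2.4,-40],[0,0,0]]
    - [50,[0.7,-2.4,-62],[0,0,0]]
    - [50,[0.7,-2.4,-72],[0,0,0]]
    - [50,[0.7,-2.4,-77],[0,0,0]]
    - [50,[0.7,-2.4,-79],[0,0,0]]
    - [50,[0.7,-2.4,-79],[0,0,0]]
    - [50,[0.7,-2.4,-79],[0,0,0]]
    - [70,[0.7,-2.4,-79],[0,0,0]]
    - [70,[0.7,-2.4,-79],[0,0,0]]
    - [70,[0.7,-2.4,-79],[0,0,0]]
    - [72,[0.7,-2.4,-60],[0,0,0]]
    - [80,[0.7,-2.4,-20],[0,0,0]]
    - [80,[0.7,-2.4,20],[0,0,0]]
    - [80,[-40,-2.4,70],[0,0,0]]
    - [80,[-40,-2.4,97],[0,0,0]]
    - [80,[-40,-2.4,97],[0,0,0]]

```text
time_s: 18.65
eef_pos: [447.4, -43.6, 235.1]
ee_rot: [0.002, 1.0, 0.0, 0.004]
force: [0.9, -0.0, -0.1]
grip_width: 0.933
grip_force: 0.0
```

```bash
python3 - <<'E'
from h import *
p,i=pile('green',62)
cv2.imwrite('pics/pc2.png',cv2.resize(p[40:240,190:370],None,fx=3,fy=3))
for b in blobs(p,'grey',(375,0,560,160),1500,3)[:2]: print('carrier',rect(b,10,i),cv2.boundingRect(b))
E
```

```text
t 18.65 tcp [447.4 -43.6 235.1] yaw 0.0 tilt 0.53 F [ 0.9 -0.  -0.1] w 79.6 gf 0.0
pile top [ 4.861e+02 -4.310e+01  1.073e+02  5.790e+01 -2.000e-01] (248, 94, 61, 110)
carrier [ 551.2 -256.3  229.7  161.3  -90. ] (375, 0, 185, 160)
```

View pics/pc2.png

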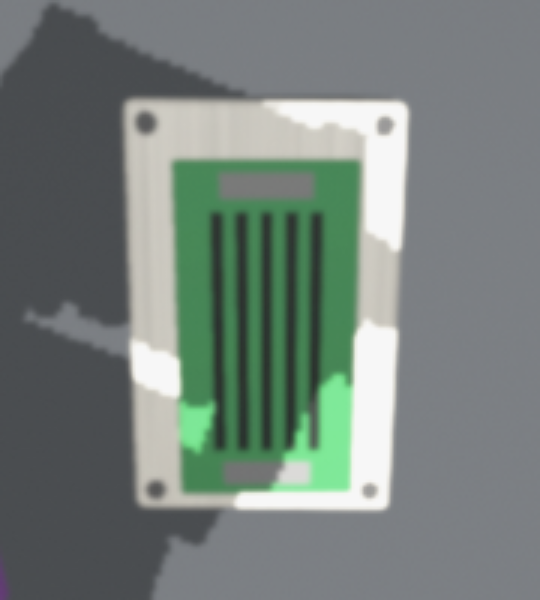

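The green cassette lies flush on the pile. Now the carrier.

>>> apply_moves:
  targets:
    - [85,[115,-180,0],[0,0,46]]
    - [85,[115,-180,0],[0,0,46]]
    - [85,[115,-180,0],[0,0,46]]
    - [85,[115,-180,0],[0,0,46]]
    - [85,[115,-180,0],[0,0,46]]
    - [85,[115,-180,0],[0,0,46]]
    - [85,[115,-180,0],[0,0,46]]
    - [85,[115,-180,0],[0,0,46]]
    - [85,[115,-180,0],[0,0,46]]

```text
time_s: 19.6
eef_pos: [561.4, -222.7, 229.9]
ee_rot: [-0.0, 0.921, 0.391, -0.0]
force: [-0.5, 0.0, -0.5]
grip_width: 0.995
grip_force: 0.0
```

```bash
python3 - <<'E'
from h import *
P,y=pose(); p,d,i=shot('wrist','w7')
HSV['g2']=((0,0,135),(180,45,255))
for b in blobs(p,'g2',(180,60,400,260),800,3)[:3]: print(rect(b,10,i),cv2.boundingRect(b))
cv2.imwrite('pics/w7c.png',cv2.resize(p[80:280,160:400],None,fx=3,fy=3))
E
```

```text
t 19.6 tcp [ 561.4 -222.7  229.9] yaw 46.0 tilt 0.03 F [-0.5  0.  -0.5] w 85.0 gf 0.0
[ 563.8 -224.7  102.3   60.8   46. ] (257, 133, 52, 87)
```

View pics/w7c.png

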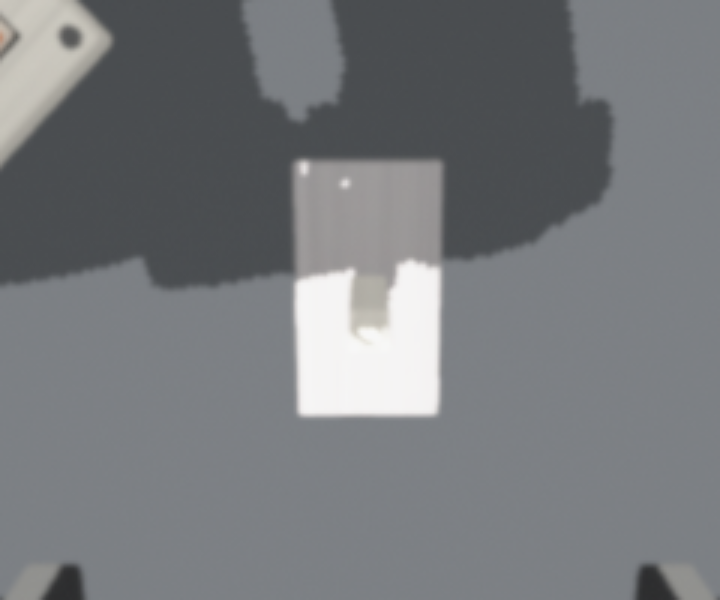

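>>> apply_moves:
  targets:
    - [60,[2,-1.3,-60],[0,0,0]]
    - [60,[2,-1.3,-120],[0,0,0]]
    - [60,[2,-1.3,-150],[0,0,0]]
    - [50,[2,-1.3,-170],[0,0,0]]
    - [45,[2,-1.3,-188],[0,0,0]]
    - [45,[2,-1.3,-188],[0,0,0]]
    - [5,[2,-1.3,-188],[0,0,0]]
    - [5,[2,-1.3,-188],[0,0,0]]
    - [5,[2,-1.3,-188],[0,0,0]]
    - [5,[2,-1.3,-188],[0,0,0]]
    - [5,[2,-1.3,-188],[0,0,0]]
    - [5,[2,-1.3,-188],[0,0,0]]
    - [5,[2,-1.3,-188],[0,0,0]]
    - [5,[2,-1.3,-188],[0,0,0]]
  squeeze: 80

```text
time_s: 21.05
eef_pos: [564.1, -224.7, 44.0]
ee_rot: [0.001, 0.92, 0.391, 0.001]
force: [-1.9, 2.0, 6.2]
grip_width: 0.144
grip_force: 78.8
```

>>> apply_moves:
  targets:
    - [5,[0,0,20],[0,0,0]]
    - [5,[0,0,50],[0,0,0]]
    - [5,[0,0,90],[0,0,0]]
    - [5,[0,0,120],[0,0,0]]
    - [5,[0,0,120],[0,0,0]]
    - [5,[-76,182,120],[0,0,-46]]
    - [5,[-76,182,120],[0,0,-46]]
    - [5,[-76,182,120],[0,0,-46]]
    - [5,[-76,182,120],[0,0,-46]]
    - [5,[-76,182,120],[0,0,-46]]
    - [5,[-76,182,120],[0,0,-46]]
    - [5,[-76,182,120],[0,0,-46]]
    - [5,[-76,182,120],[0,0,-46]]
    - [5,[-76,182,120],[0,0,-46]]

```text
time_s: 22.45
eef_pos: [487.4, -42.6, 162.0]
ee_rot: [-0.0, 1.0, 0.001, -0.0]
force: [0.3, 0.1, -1.8]
grip_width: 0.145
grip_force: 79.1
```

```bash
python3 - <<'E'
from h import *
P,y=pose(); p,d,i=shot('wrist','w8')
cv2.imwrite('pics/w8c.png',cv2.resize(p[60:380,120:440],None,fx=1.8,fy=1.8))
E
```

```text
t 22.45 tcp [487.4 -42.6 162. ] yaw 0.1 tilt 0.03 F [ 0.3  0.1 -1.8] w 12.4 gf 79.1
```

View pics/w8c.png

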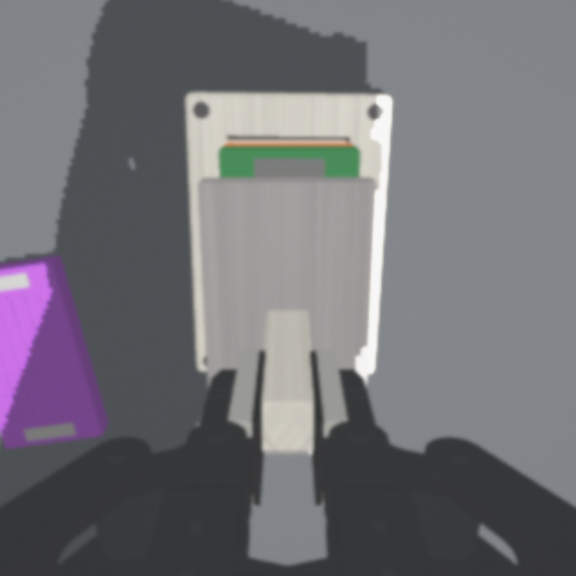

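```bash
python3 - <<'E'
from h import *
i=camera_info('wrist')
f=lambda u,v:(120+u/1.8,60+v/1.8)
print('carrier centre x',toplane([f(288,180)],128,i)[0,0]-50,'y',toplane([f(200,190),f(376,190)],128,i)[:,1].mean())
print('green centre x',toplane([f(288,147)],62,i)[0,0]-55,'y',toplane([f(220,165),f(359,165)],62,i)[:,1].mean())
print('bed x',toplane([f(288,93)],20,i)[0,0]-75,'y',toplane([f(187,105),f(391,105)],20,i)[:,1].mean())
E
```

```text
carrier centre x 488.03538253368083 y -43.05250944228296
green centre x 486.4280249097661 y -43.759433162283756
bed x 487.5922522736611 y -43.613183672062945
```

>>> apply_moves:
  targets:
    - [5,[-0.8,-0.4,-25],[0,0,0]]
    - [5,[-0.8,-0.4,-42],[0,0,0]]
    - [5,[-0.8,-0.4,-50],[0,0,0]]
    - [5,[-0.8,-0.4,-54],[0,0,0]]
    - [5,[-0.8,-0.4,-56],[0,0,0]]
    - [5,[-0.8,-0.4,-56],[0,0,0]]
    - [5,[-0.8,-0.4,-56],[0,0,0]]
    - [40,[-0.8,-0.4,-56],[0,0,0]]
    - [40,[-0.8,-0.4,-56],[0,0,0]]
    - [40,[-0.8,-0.4,-56],[0,0,0]]
    - [50,[-0.8,-0.4,-56],[0,0,0]]
    - [50,[-0.8,-0.4,-20],[0,0,0]]
    - [60,[-0.8,-0.4,20],[0,0,0]]
    - [70,[-40,-0.4,70],[0,0,0]]
    - [80,[-40,-0.4,70],[0,0,0]]
    - [80,[-40,-0.4,70],[0,0,0]]

```text
time_s: 24.1
eef_pos: [447.5, -43.0, 233.8]
ee_rot: [0.001, 1.0, 0.0, 0.002]
force: [0.2, -0.4, -0.7]
grip_width: 0.938
grip_force: 0.0
```

```bash
python3 - <<'E'
from h import *
P,y=pose(); p,d,i=shot('wrist','w9')
cv2.imwrite('pics/w9c.png',cv2.resize(p[40:240,190:370],None,fx=3,fy=3))
p,d,i=shot('top','top1')
for n,c,r in [('large','blue',(390,245,445,300)),('medium','brass',(160,250,222,310)),('small','red',(190,200,240,250))]:
    b=blobs(p,c,r,20,5); print(n,[rect(k,15,i) for k in b[:2]])
E
```

```text
t 24.1 tcp [447.5 -43.  233.8] yaw 0.0 tilt 0.2 F [ 0.2 -0.4 -0.7] w 80.1 gf 0.0
large [array([ 435.9, -411.2,   68.1,   64.2,  -89.5])]
medium [array([401. , 251.1,  53.8,  53. , -87.6])]
small [array([567.6, 205.3,  40.3,  39.8,   2. ])]
```

View pics/w9c.png

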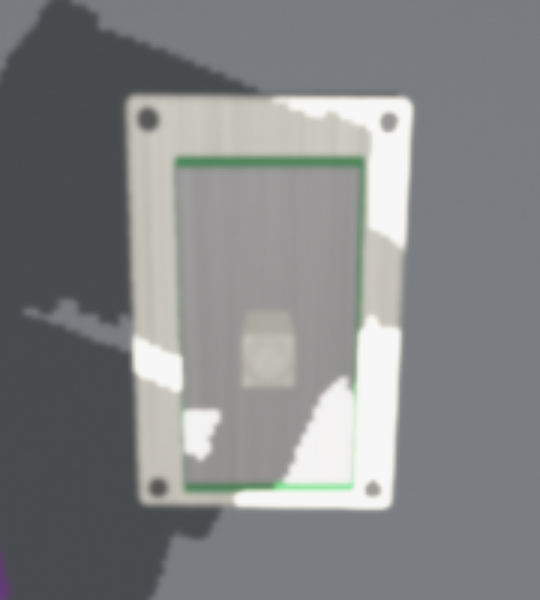

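The carrier stands square on the pile, with a thin green rim all round, and the rings are unmoved. On to the large ring.

>>> apply_moves:
  targets:
    - [85,[-11.5,-368,0],[0,0,0]]
    - [85,[-11.5,-368,0],[0,0,0]]
    - [85,[-11.5,-368,0],[0,0,0]]
    - [85,[-11.5,-368,0],[0,0,0]]
    - [85,[-11.5,-368,0],[0,0,0]]
    - [85,[-11.5,-368,0],[0,0,0]]
    - [85,[-11.5,-368,0],[0,0,0]]
    - [85,[-11.5,-368,0],[0,0,0]]
    - [85,[-11.5,-368,0],[0,0,0]]
    - [85,[-11.5,-368,0],[0,0,0]]

```text
time_s: 25.2
eef_pos: [436.1, -410.4, 230.3]
ee_rot: [-0.001, 1.0, 0.0, -0.001]
force: [-0.5, -0.4, -0.0]
grip_width: 0.994
grip_force: 0.0
```

```bash
python3 - <<'E'
from h import *
P,y=pose(); p,d,i=shot('wrist','w10')
for b in blobs(p,'blue',(150,80,420,300),500,3)[:2]: print(rect(b,15,i),cv2.boundingRect(b))
E
```

```text
t 25.2 tcp [ 436.1 -410.4  230.3] yaw 0.0 tilt 0.18 F [-0.5 -0.4 -0. ] w 84.9 gf 0.0
[ 4.371e+02 -4.140e+02  6.590e+01  6.500e+01  1.000e-01] (255, 149, 57, 57)
```

>>> apply_moves:
  targets:
    - [85,[1,-2,-100],[0,0,0]]
    - [85,[1,-2,-190],[0,0,0]]
    - [85,[1,-2,-190],[0,0,0]]
    - [85,[1,-2,-190],[0,0,0]]
    - [85,[1,-2,-205],[0,0,0]]
    - [85,[1,-2,-220],[0,0,0]]
    - [85,[1,-2,-227],[0,0,0]]
    - [85,[1,-2,-227],[0,0,0]]
    - [50,[1,-2,-227],[0,0,0]]
    - [50,[1,-2,-227],[0,0,0]]
    - [50,[1,-2,-227],[0,0,0]]
    - [50,[1,-2,-227],[0,0,0]]
    - [50,[1,-2,-227],[0,0,0]]
    - [50,[1,-2,-227],[0,0,0]]

```text
time_s: 26.65
eef_pos: [437.7, -413.7, 8.2]
ee_rot: [0.001, 1.0, 0.001, 0.001]
force: [-2.7, 4.4, 14.1]
grip_width: 0.714
grip_force: 83.1
```

>>> apply_moves:
  targets:
    - [50,[0,0,30],[0,0,0]]
    - [50,[0,0,60],[0,0,0]]
    - [50,[0,0,110],[0,0,0]]
    - [50,[0,0,160],[0,0,0]]
    - [50,[0,0,180],[0,0,0]]
    - [50,[50,369,180],[0,0,0]]
    - [50,[50,369,180],[0,0,0]]
    - [50,[50,369,180],[0,0,0]]
    - [50,[50,369,180],[0,0,0]]
    - [50,[50,369,180],[0,0,0]]
    - [50,[50,369,180],[0,0,0]]
    - [50,[50,369,180],[0,0,0]]
    - [50,[50,369,180],[0,0,0]]
    - [50,[50,369,180],[0,0,0]]
    - [50,[50,369,180],[0,0,0]]

```text
time_s: 28.15
eef_pos: [487.2, -44.0, 186.0]
ee_rot: [0.0, 1.0, 0.001, 0.001]
force: [-0.0, -1.2, 0.4]
grip_width: 0.586
grip_force: 0.0
```

```bash
python3 - <<'E'
from h import *
P,y=pose(); p,d,i=shot('wrist','w11')
for b in blobs(p,'blue',(150,80,420,400),500,3)[:2]: print(rect(b,P[2]+10,i),cv2.boundingRect(b))
cv2.imwrite('pics/w11c.png',cv2.resize(p[100:400,130:430],None,fx=1.6,fy=1.6))
E
```

```text
t 28.15 tcp [487.2 -44.  186. ] yaw 0.1 tilt 0.09 F [-0.  -1.2  0.4] w 50.0 gf 0.0
```

View pics/w11c.png

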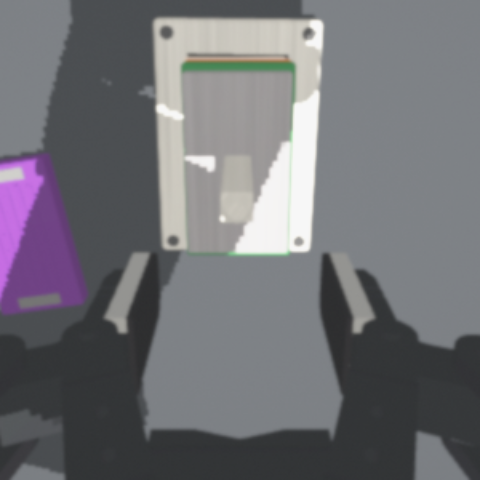

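The gripper came up empty; the pads were too high on the ring. I'll find the ring again.

```bash
python3 - <<'E'
from h import *
p,d,i=shot('top','top2')
for b in blobs(p,'blue',(300,200,450,340),60,5)[:3]: print(rect(b,15,i),cv2.boundingRect(b))
p,d,i=shot('scene','scene2')
for b in blobs(p,'blue',(215,60,400,260),40,5)[:4]: print(rect(b,15,i),cv2.boundingRect(b))
E
```

```text
[ 433.3 -460.6   68.2   64.   -89.6] (422, 261, 24, 23)
[ 438.9 -456.    69.7   57.3   56.9] (247, 112, 17, 13)
[ 693.2 -276.2   63.5   15.8   60.8] (215, 168, 6, 15)
```

>>> apply_moves:
  targets:
    - [85,[-53,-417,45],[0,0,0]]
    - [85,[-53,-417,45],[0,0,0]]
    - [85,[-53,-417,45],[0,0,0]]
    - [85,[-53,-417,45],[0,0,0]]
    - [85,[-53,-417,45],[0,0,0]]
    - [85,[-53,-417,45],[0,0,0]]
    - [85,[-53,-417,45],[0,0,0]]
    - [85,[-53,-417,45],[0,0,0]]
    - [85,[-53,-417,45],[0,0,0]]
    - [85,[-53,-417,45],[0,0,0]]
    - [85,[-53,-417,45],[0,0,0]]

```text
time_s: 29.4
eef_pos: [433.3, -461.1, 229.9]
ee_rot: [-0.0, 1.0, -0.0, -0.0]
force: [0.5, 0.8, 0.2]
grip_width: 0.997
grip_force: 0.0
```

```bash
python3 - <<'E'
from h import *
P,y=pose(); p,d,i=shot('wrist','w12')
for b in blobs(p,'blue',(150,80,420,300),500,3)[:2]: print(rect(b,15,i),cv2.boundingRect(b))
E
```

```text
t 29.4 tcp [ 433.3 -461.1  229.9] yaw -0.1 tilt 0.05 F [0.5 0.8 0.2] w 85.1 gf 0.0
[ 437.1 -462.7   65.5   64.8   -0. ] (253, 147, 57, 57)
```

>>> apply_moves:
  targets:
    - [85,[2.5,-0.7,-100],[0,0,0]]
    - [85,[2.5,-0.7,-190],[0,0,0]]
    - [85,[2.5,-0.7,-190],[0,0,0]]
    - [85,[2.5,-0.7,-190],[0,0,0]]
    - [85,[2.5,-0.7,-205],[0,0,0]]
    - [85,[2.5,-0.7,-220],[0,0,0]]
    - [85,[2.5,-0.7,-228],[0,0,0]]
    - [85,[2.5,-0.7,-233],[0,0,0]]
    - [85,[2.5,-0.7,-233],[0,0,0]]

```text
time_s: 30.35
eef_pos: [436.7, -461.8, -2.1]
ee_rot: [0.0, 1.0, 0.0, 0.0]
force: [0.2, -0.5, 0.6]
grip_width: 1.0
grip_force: 0.0
```

>>> apply_moves:
  targets:
    - [60,[0,0,0],[0,0,0]]
    - [60,[0,0,0],[0,0,0]]
    - [60,[0,0,0],[0,0,0]]
    - [60,[0,0,0],[0,0,0]]
    - [60,[0,0,0],[0,0,0]]
  squeeze: 60

```text
time_s: 30.85
eef_pos: [437.0, -462.3, -0.7]
ee_rot: [0.001, 1.0, 0.0, 0.001]
force: [-1.5, 2.3, 8.5]
grip_width: 0.758
grip_force: 65.7
```

>>> apply_moves:
  targets:
    - [55,[0,0,15],[0,0,0]]
    - [55,[0,0,30],[0,0,0]]
    - [55,[0,0,60],[0,0,0]]
    - [55,[0,0,60],[0,0,0]]

```text
time_s: 31.25
eef_pos: [437.8, -463.5, 62.4]
ee_rot: [0.004, 1.0, 0.0, 0.002]
force: [-0.2, -0.6, -1.9]
grip_width: 0.76
grip_force: 67.8
```

Held at the expected width. Moving it over the post.

>>> apply_moves:
  targets:
    - [55,[0,0,50],[0,0,0]]
    - [55,[0,0,100],[0,0,0]]
    - [55,[0,0,120],[0,0,0]]
    - [55,[51,419,120],[0,0,0]]
    - [55,[51,419,120],[0,0,0]]
    - [55,[51,419,120],[0,0,0]]
    - [55,[51,419,120],[0,0,0]]
    - [55,[51,419,120],[0,0,0]]
    - [55,[51,419,120],[0,0,0]]
    - [55,[51,419,120],[0,0,0]]
    - [55,[51,419,120],[0,0,0]]
    - [55,[51,419,120],[0,0,0]]
    - [55,[51,419,120],[0,0,0]]
    - [55,[51,419,120],[0,0,0]]

```text
time_s: 32.65
eef_pos: [487.4, -42.5, 177.2]
ee_rot: [0.0, 1.0, 0.001, -0.0]
force: [0.2, -0.7, -3.0]
grip_width: 0.755
grip_force: 69.2
```

```bash
python3 - <<'E'
from h import *
P,y=pose(); p,d,i=shot('wrist','w13')
for b in blobs(p,'blue',(150,80,420,400),500,3)[:2]: print(rect(b,P[2]+15.7,i),cv2.boundingRect(b))
E
```

```text
t 32.65 tcp [487.4 -42.5 177.2] yaw 0.1 tilt 0.01 F [ 0.2 -0.7 -3. ] w 64.5 gf 69.2
[ 4.889e+02 -4.270e+01  6.970e+01  6.460e+01  1.000e-01] (209, 212, 142, 135)
```

>>> apply_moves:
  targets:
    - [55,[-0.6,-0.5,-25],[0,0,0]]
    - [55,[-0.6,-0.5,-50],[0,0,0]]
    - [55,[-0.6,-0.5,-70],[0,0,0]]
    - [55,[-0.6,-0.5,-90],[0,0,0]]
    - [55,[-0.6,-0.5,-100],[0,0,0]]
    - [55,[-0.6,-0.5,-104.5],[0,0,0]]
    - [55,[-0.6,-0.5,-104.5],[0,0,0]]
    - [78,[-0.6,-0.5,-104.5],[0,0,0]]
    - [78,[-0.6,-0.5,-104.5],[0,0,0]]
    - [78,[-0.6,-0.5,-104.5],[0,0,0]]
    - [80,[-0.6,-0.5,-70],[0,0,0]]
    - [80,[-0.6,-0.5,-20],[0,0,0]]
    - [80,[-0.6,-0.5,30],[0,0,0]]
    - [80,[-40,-0.5,53],[0,0,0]]
    - [80,[-40,-0.5,53],[0,0,0]]

```text
time_s: 34.2
eef_pos: [446.5, -43.0, 234.3]
ee_rot: [0.001, 1.0, 0.0, 0.003]
force: [-0.4, -0.1, -0.2]
grip_width: 0.936
grip_force: 0.0
```

```bash
python3 - <<'E'
from h import *
P,y=pose(); p,d,i=shot('wrist','w14')
for b in blobs(p,'blue',(150,60,420,250),500,3)[:2]: print(rect(b,87,i),cv2.boundingRect(b))
b=blobs(p,'blue',(150,60,420,250),500,3)[0]; x,yy,w,h=cv2.boundingRect(b)
print('depth->z ring', [np.round((i['extrinsics']@np.r_[(u-i['cx'])/(210/np.tan(np.radians(i['vfov']/2)))*d[v,u],(v-i['cy'])/(210/np.tan(np.radians(i['vfov']/2)))*d[v,u],d[v,u],1])[:3],1) for u,v in((x+7,yy+h//2),(x+w-8,yy+h//2),(x+w//2,yy+6))])
p,d,i=shot('top','top3')
for n,c,r in [('medium','brass',(160,250,222,310)),('small','red',(190,200,240,250))]:
    b=blobs(p,c,r,20,5); print(n,[rect(k,15,i) for k in b[:2]])
E
```

```text
t 34.2 tcp [446.5 -43.  234.3] yaw 0.0 tilt 0.4 F [-0.4 -0.1 -0.2] w 80.0 gf 0.0
[487.2 -43.1  63.4  62.4  -0. ] (245, 116, 69, 71)
depth->z ring [array([488.1, -18.3,  85.3]), array([488.4, -67.7,  87.9]), array([513.9, -43.1,  88.1])]
medium [array([401. , 251.1,  53.8,  53. , -87.6])]
small [array([567.6, 205.3,  40.3,  39.8,   2. ])]
```

Large ring is home. Medium next.

>>> apply_moves:
  targets:
    - [80,[-45,294,0],[0,0,0]]
    - [80,[-45,294,0],[0,0,0]]
    - [80,[-45,294,0],[0,0,0]]
    - [80,[-45,294,0],[0,0,0]]
    - [80,[-45,294,0],[0,0,0]]
    - [80,[-45,294,0],[0,0,0]]
    - [80,[-45,294,0],[0,0,0]]
    - [80,[-45,294,0],[0,0,0]]
    - [80,[-45,294,0],[0,0,0]]

```text
time_s: 35.2
eef_pos: [402.8, 250.3, 229.5]
ee_rot: [0.0, 1.0, -0.0, -0.001]
force: [0.2, -0.5, -0.3]
grip_width: 0.935
grip_force: 0.0
```

```bash
python3 - <<'E'
from h import *
P,y=pose(); p,d,i=shot('wrist','w15')
for b in blobs(p,'brass',(150,80,420,300),400,3)[:2]: print(rect(b,15,i),cv2.boundingRect(b))
E
```

```text
t 35.2 tcp [402.8 250.3 229.5] yaw -0.0 tilt 0.08 F [ 0.2 -0.5 -0.3] w 79.9 gf 0.0
[273.8 239.8  79.7  74.7  20.1] (250, 242, 74, 58)
[402.5 250.   54.6  54.5 -44.6] (256, 155, 48, 48)
```

>>> apply_moves:
  targets:
    - [78,[0,0,-100],[0,0,0]]
    - [78,[0,0,-190],[0,0,0]]
    - [78,[0,0,-190],[0,0,0]]
    - [78,[0,0,-190],[0,0,0]]
    - [78,[0,0,-205],[0,0,0]]
    - [78,[0,0,-220],[0,0,0]]
    - [75,[0,0,-228],[0,0,0]]
    - [75,[0,0,-230.5],[0,0,0]]
    - [75,[0,0,-230.5],[0,0,0]]
    - [45,[0,0,-230.5],[0,0,0]]
    - [45,[0,0,-230.5],[0,0,0]]
    - [45,[0,0,-230.5],[0,0,0]]
    - [45,[0,0,-230.5],[0,0,0]]
    - [45,[0,0,-230.5],[0,0,0]]
    - [45,[0,0,-230.5],[0,0,0]]

```text
time_s: 36.75
eef_pos: [403.0, 251.1, 0.9]
ee_rot: [-0.0, 1.0, 0.0, 0.001]
force: [-2.2, -2.3, 8.7]
grip_width: 0.618
grip_force: 63.0
```

>>> apply_moves:
  targets:
    - [45,[0,0,15],[0,0,0]]
    - [45,[0,0,50],[0,0,0]]
    - [45,[0,0,100],[0,0,0]]
    - [45,[0,0,150],[0,0,0]]
    - [45,[0,0,180],[0,0,0]]
    - [45,[0,0,180],[0,0,0]]
    - [45,[84,-293,180],[0,0,0]]
    - [45,[84,-293,180],[0,0,0]]
    - [45,[84,-293,180],[0,0,0]]
    - [45,[84,-293,180],[0,0,0]]
    - [45,[84,-293,180],[0,0,0]]
    - [45,[84,-293,180],[0,0,0]]
    - [45,[84,-293,180],[0,0,0]]
    - [45,[84,-293,180],[0,0,0]]
    - [45,[84,-293,180],[0,0,0]]

```text
time_s: 38.25
eef_pos: [485.9, -41.1, 179.2]
ee_rot: [-0.0, 1.0, 0.001, -0.001]
force: [0.2, 0.4, -2.1]
grip_width: 0.62
grip_force: 64.5
```

```bash
python3 - <<'E'
from h import *
P,y=pose(); p,d,i=shot('wrist','w16')
for b in blobs(p,'brass',(150,80,420,400),500,3)[:2]: print(rect(b,P[2]+14,i),cv2.boundingRect(b))
E
```

```text
t 38.25 tcp [485.9 -41.1 179.2] yaw 0.1 tilt 0.09 F [ 0.2  0.4 -2.1] w 53.0 gf 64.5
[ 4.869e+02 -4.130e+01  5.850e+01  5.360e+01  1.000e-01] (222, 224, 116, 112)
```

>>> apply_moves:
  targets:
    - [45,[0.7,-1.9,-15],[0,0,0]]
    - [45,[0.7,-1.9,-40],[0,0,0]]
    - [45,[0.7,-1.9,-60],[0,0,0]]
    - [45,[0.7,-1.9,-80],[0,0,0]]
    - [45,[0.7,-1.9,-87],[0,0,0]]
    - [45,[0.7,-1.9,-90],[0,0,0]]
    - [45,[0.7,-1.9,-90],[0,0,0]]
    - [66,[0.7,-1.9,-90],[0,0,0]]
    - [66,[0.7,-1.9,-90],[0,0,0]]
    - [66,[0.7,-1.9,-90],[0,0,0]]
    - [70,[0.7,-1.9,-60],[0,0,0]]
    - [75,[0.7,-1.9,-10],[0,0,0]]
    - [75,[0.7,-1.9,30],[0,0,0]]
    - [75,[-40,-1.9,53],[0,0,0]]
    - [75,[-40,-1.9,53],[0,0,0]]

```text
time_s: 39.8
eef_pos: [445.3, -44.0, 236.5]
ee_rot: [0.001, 1.0, 0.0, 0.003]
force: [1.3, -0.2, -0.2]
grip_width: 0.88
grip_force: 0.0
```

```bash
cat >> h.py <<'E'
def ringz(col,zt):
    P,y=pose(); p,d,i=shot('wrist','ring_'+col); f=210/np.tan(np.radians(i['vfov']/2))
    b=blobs(p,col,(150,60,420,250),300,3)[0]; x,v0,w,h=cv2.boundingRect(b); print(rect(b,zt,i))
    for u,v in((x+6,v0+h//2),(x+w-7,v0+h//2),(x+w//2,v0+5)): print(np.round((i['extrinsics']@np.r_[(u-i['cx'])/f*d[v,u],(v-i['cy'])/f*d[v,u],d[v,u],1])[:3],1))
E
python3 - <<'E'
from h import *
ringz('brass',102)
p,d,i=shot('top','top4')
for n,c,r in [('small','red',(180,190,250,260))]:
    b=blobs(p,c,r,20,5); print(n,[rect(k,15,i) for k in b[:2]])
E
```

```text
t 39.8 tcp [445.3 -44.  236.5] yaw 0.0 tilt 0.36 F [ 1.3 -0.2 -0.2] w 75.2 gf 0.0
[486.5 -43.6  53.   53.  -43.7]
[487.7 -23.  102.1]
[487.9 -64.9 103. ]
[509.8 -44.  103.2]
small [array([567.7, 205.4,  40.1,  40. , -89.6])]
```

Medium is home. Small next.

>>> apply_moves:
  targets:
    - [75,[122,249,-6],[0,0,0]]
    - [75,[122,249,-6],[0,0,0]]
    - [75,[122,249,-6],[0,0,0]]
    - [75,[122,249,-6],[0,0,0]]
    - [75,[122,249,-6],[0,0,0]]
    - [75,[122,249,-6],[0,0,0]]
    - [75,[122,249,-6],[0,0,0]]
    - [75,[122,249,-6],[0,0,0]]
    - [75,[122,249,-6],[0,0,0]]

```text
time_s: 40.8
eef_pos: [568.4, 204.3, 226.1]
ee_rot: [0.0, 1.0, -0.0, -0.001]
force: [-1.0, -0.2, -0.1]
grip_width: 0.88
grip_force: 0.0
```

```bash
python3 - <<'E'
from h import *
P,y=pose(); p,d,i=shot('wrist','w17')
for b in blobs(p,'red',(150,80,420,300),300,3)[:2]: print(rect(b,15,i),cv2.boundingRect(b))
E
```

```text
t 40.8 tcp [568.4 204.3 226.1] yaw -0.0 tilt 0.07 F [-1.  -0.2 -0.1] w 75.1 gf 0.0
[569.8 205.3  41.9  40.1  -0. ] (261, 160, 36, 37)
```

>>> apply_moves:
  targets:
    - [70,[0.8,0.8,-100],[0,0,0]]
    - [70,[0.8,0.8,-190],[0,0,0]]
    - [70,[0.8,0.8,-190],[0,0,0]]
    - [70,[0.8,0.8,-190],[0,0,0]]
    - [70,[0.8,0.8,-205],[0,0,0]]
    - [65,[0.8,0.8,-218],[0,0,0]]
    - [65,[0.8,0.8,-225],[0,0,0]]
    - [65,[0.8,0.8,-225],[0,0,0]]
    - [33,[0.8,0.8,-225],[0,0,0]]
    - [33,[0.8,0.8,-225],[0,0,0]]
    - [33,[0.8,0.8,-225],[0,0,0]]
    - [33,[0.8,0.8,-225],[0,0,0]]
    - [33,[0.8,0.8,-225],[0,0,0]]
    - [33,[0.8,0.8,-225],[0,0,0]]

```text
time_s: 42.25
eef_pos: [570.3, 206.1, 3.7]
ee_rot: [-0.0, 1.0, 0.0, 0.001]
force: [-1.6, -0.2, 5.7]
grip_width: 0.472
grip_force: 61.1
```

>>> apply_moves:
  targets:
    - [33,[0,0,15],[0,0,0]]
    - [33,[0,0,50],[0,0,0]]
    - [33,[0,0,100],[0,0,0]]
    - [33,[0,0,150],[0,0,0]]
    - [33,[0,0,180],[0,0,0]]
    - [33,[0,0,180],[0,0,0]]
    - [33,[-82.5,-248,180],[0,0,0]]
    - [33,[-82.5,-248,180],[0,0,0]]
    - [33,[-82.5,-248,180],[0,0,0]]
    - [33,[-82.5,-248,180],[0,0,0]]
    - [33,[-82.5,-248,180],[0,0,0]]
    - [33,[-82.5,-248,180],[0,0,0]]
    - [33,[-82.5,-248,180],[0,0,0]]
    - [33,[-82.5,-248,180],[0,0,0]]
    - [33,[-82.5,-248,180],[0,0,0]]

```text
time_s: 43.75
eef_pos: [487.1, -40.8, 181.8]
ee_rot: [-0.0, 1.0, 0.001, -0.0]
force: [-0.6, 0.3, -0.3]
grip_width: 0.479
grip_force: 61.1
```

```bash
python3 - <<'E'
from h import *
P,y=pose(); p,d,i=shot('wrist','w18')
for b in blobs(p,'red',(150,80,420,400),500,3)[:2]: print(rect(b,P[2]+12,i),cv2.boundingRect(b))
E
```

```text
t 43.75 tcp [487.1 -40.8 181.8] yaw 0.1 tilt 0.02 F [-0.6  0.3 -0.3] w 40.9 gf 61.1
[ 4.887e+02 -4.100e+01  4.630e+01  4.040e+01  1.000e-01] (237, 234, 86, 88)
```

>>> apply_moves:
  targets:
    - [33,[-0.8,-2.3,-15],[0,0,0]]
    - [33,[-0.8,-2.3,-35],[0,0,0]]
    - [33,[-0.8,-2.3,-55],[0,0,0]]
    - [33,[-0.8,-2.3,-68],[0,0,0]]
    - [33,[-0.8,-2.3,-73],[0,0,0]]
    - [33,[-0.8,-2.3,-74.5],[0,0,0]]
    - [33,[-0.8,-2.3,-74.5],[0,0,0]]
    - [55,[-0.8,-2.3,-74.5],[0,0,0]]
    - [55,[-0.8,-2.3,-74.5],[0,0,0]]
    - [55,[-0.8,-2.3,-74.5],[0,0,0]]
    - [60,[-0.8,-2.3,-50],[0,0,0]]
    - [70,[-0.8,-2.3,-10],[0,0,0]]
    - [75,[-0.8,-2.3,30],[0,0,0]]
    - [75,[-40,-2.3,53],[0,0,0]]
    - [75,[-40,-2.3,53],[0,0,0]]

```text
time_s: 45.3
eef_pos: [445.7, -44.5, 238.3]
ee_rot: [0.001, 1.0, 0.0, 0.003]
force: [-0.5, -0.2, -0.2]
grip_width: 0.88
grip_force: 0.0
```

```bash
python3 - <<'E'
from h import *
ringz('red',117); ringz('brass',102); ringz('blue',87)
p=cv2.imread('pics/ring_red.png'); cv2.imwrite('pics/fin.png',cv2.resize(p[40:240,190:370],None,fx=3,fy=3))
E
```

```text
t 45.3 tcp [445.7 -44.5 238.3] yaw 0.0 tilt 0.34 F [-0.5 -0.2 -0.2] w 75.2 gf 0.0
[485.6 -44.3  41.2  41.   34.3]
[486.6 -28.7 118.1]
[486.6 -59.5 117.9]
[502.9 -44.5 118.4]
t 45.35 tcp [446.4 -44.5 236.5] yaw 0.0 tilt 0.22 F [ 0.2  0.3 -0. ] w 74.9 gf 0.0
[489.3 -43.3  53.5  48.3 -79.5]
[490.5 -23.8 116.8]
[490.7 -64.3 117.8]
[509.  -44.5 103.5]
t 45.4 tcp [446.8 -44.5 235.3] yaw 0.0 tilt 0.1 F [0.8 0.4 0.5] w 75.1 gf 0.0Traceback (most recent call last):
  File "<stdin>", line 2, in <module>
  File "h.py", line 45, in ringz
    b=blobs(p,col,(150,60,420,250),300,3)[0]; x,v0,w,h=cv2.boundingRect(b); print(rect(b,zt,i))
      ~~~~~~~~~~~~~~~~~~~~~~~~~~~~~~~~~~~^^^
IndexError: list index out of range
```

All three rings are home (the small one's top is at z≈118). Next: hover the start button with closed fingers and measure it.

>>> apply_moves:
  targets:
    - [0,[203,-30,0],[0,0,0]]
    - [0,[203,-30,0],[0,0,0]]
    - [0,[203,-30,0],[0,0,0]]
    - [0,[203,-30,0],[0,0,0]]
    - [0,[203,-30,0],[0,0,0]]
    - [0,[203,-30,0],[0,0,0]]
    - [0,[203,-30,0],[0,0,0]]
    - [0,[203,-30,0],[0,0,0]]

```text
time_s: 46.25
eef_pos: [649.0, -74.2, 235.5]
ee_rot: [0.0, 1.0, 0.0, 0.0]
force: [1.1, -0.6, -0.0]
grip_width: -0.005
grip_force: 0.0
```

```bash
python3 - <<'E'
from h import *
P,y=pose(); p,d,i=shot('wrist','w19'); f=210/np.tan(np.radians(i['vfov']/2))
b=blobs(p,'red',(200,100,380,300),200,3)[0]; print(rect(b,38,i),cv2.boundingRect(b)); x,v,w,h=cv2.boundingRect(b); u=x+w//2;v+=h//2
print(np.round((i['extrinsics']@np.r_[(u-i['cx'])/f*d[v,u],(v-i['cy'])/f*d[v,u],d[v,u],1])[:3],1))
p=cv2.imread('pics/ring_red.png'); cv2.imwrite('pics/fin.png',cv2.resize(p[40:240,190:370],None,fx=3,fy=3))
E
```

```text
t 46.25 tcp [649.  -74.2 235.5] yaw 0.0 tilt 0.02 F [ 1.1 -0.6 -0. ] w -0.4 gf 0.0
[658.3 -73.8  28.9  26.4   0. ] (267, 161, 25, 27)
[661.5 -73.8  52.6]
```

View pics/fin.png

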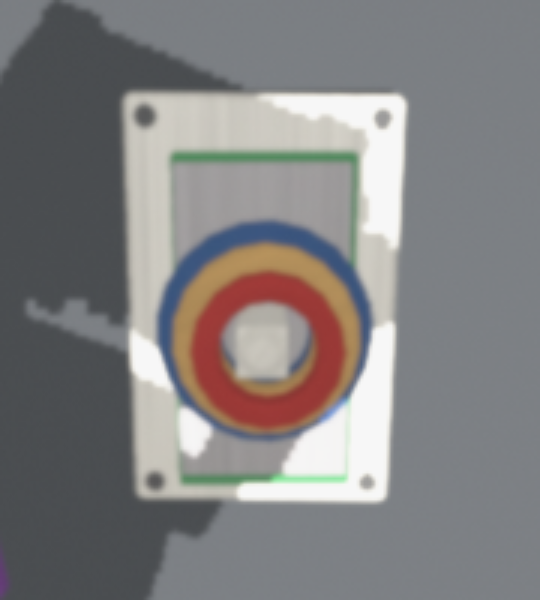

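The stack is complete, with the rings nested on the post. The button top is at about z 52.

>>> apply_moves:
  targets:
    - [0,[11.5,0,-60],[0,0,0]]
    - [0,[11.5,0,-120],[0,0,0]]
    - [0,[11.5,0,-160],[0,0,0]]
    - [0,[11.5,0,-172],[0,0,0]]
    - [0,[11.5,0,-178],[0,0,0]]
    - [0,[11.5,0,-181],[0,0,0]]
    - [0,[11.5,0,-184],[0,0,0]]
    - [0,[11.5,0,-186],[0,0,0]]
    - [0,[11.5,0,-186],[0,0,0]]

```text
time_s: 47.2
eef_pos: [662.1, -74.7, 50.2]
ee_rot: [0.0, 1.0, 0.0, 0.001]
force: [1.8, -0.0, 2.8]
grip_width: -0.0
grip_force: 1.2
```

>>> apply_moves:
  targets:
    - [0,[0,0,-2],[0,0,0]]
    - [0,[0,0,-4.5],[0,0,0]]
    - [0,[0,0,-4.5],[0,0,0]]
    - [0,[0,0,-4.5],[0,0,0]]

```text
time_s: 47.6
eef_pos: [662.1, -74.7, 46.0]
ee_rot: [0.0, 1.0, 0.0, 0.001]
force: [-1.3, -0.7, 10.6]
grip_width: -0.0
grip_force: 5.4
```

Force is 10.6 N, past the 5 N of full travel, so the button is fully down. Retreating and checking the load once more.

>>> apply_moves:
  targets:
    - [0,[0,0,30],[0,0,0]]
    - [0,[0,0,80],[0,0,0]]
    - [0,[0,0,130],[0,0,0]]
    - [0,[0,0,180],[0,0,0]]
    - [0,[0,0,190],[0,0,0]]
    - [0,[-215,30,190],[0,0,0]]
    - [0,[-215,30,190],[0,0,0]]
    - [0,[-215,30,190],[0,0,0]]
    - [0,[-215,30,190],[0,0,0]]
    - [0,[-215,30,190],[0,0,0]]
    - [0,[-215,30,190],[0,0,0]]
    - [0,[-215,30,190],[0,0,0]]
    - [0,[-215,30,190],[0,0,0]]
    - [0,[-215,30,190],[0,0,0]]

```text
time_s: 49.0
eef_pos: [447.0, -44.6, 233.8]
ee_rot: [-0.0, 1.0, 0.0, -0.0]
force: [1.4, -0.3, -0.1]
grip_width: 0.004
grip_force: 0.0
```

```bash
python3 - <<'E'
from h import *
ringz('red',117); ringz('brass',102)
E
```

```text
t 49.0 tcp [447.  -44.6 233.8] yaw 0.0 tilt 0.05 F [ 1.4 -0.3 -0.1] w 0.3 gf 0.0
[483.5 -40.8  41.6  41.4  32. ]
[483.7 -25.4 118. ]
[483.7 -56.6 117.8]
[500.7 -41.1 118.3]
t 49.05 tcp [446.9 -44.6 233.9] yaw 0.0 tilt 0.04 F [0.4 0.  0.1] w -0.1 gf 0.0
[487.5 -40.2  53.1  47.8 -88.4]
[490.  -20.6 117.3]
[490.1 -60.6 117.9]
[507.4 -40.9 103.3]
```

The rings read about 3 mm shifted in y. I'll check whether that is the stack or the measurement by comparing with the bed.

```bash
python3 - <<'E'
from h import *
a=cv2.imread('pics/ring_red.png')
p,d,i=shot('wrist','w20'); b=shot('top','top5')[0]; t=cv2.imread('pics/top4.png')
f=lambda q:cv2.resize(q[50:230,190:370],(540,540))
cv2.imwrite('pics/cmp.png',f(p))
cv2.imwrite('pics/topcmp.png',cv2.resize(np.hstack([t[200:300,240:345],b[200:300,240:345]]),None,fx=3.5,fy=3.5))
E
```

```text
(no output)
```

View pics/cmp.png

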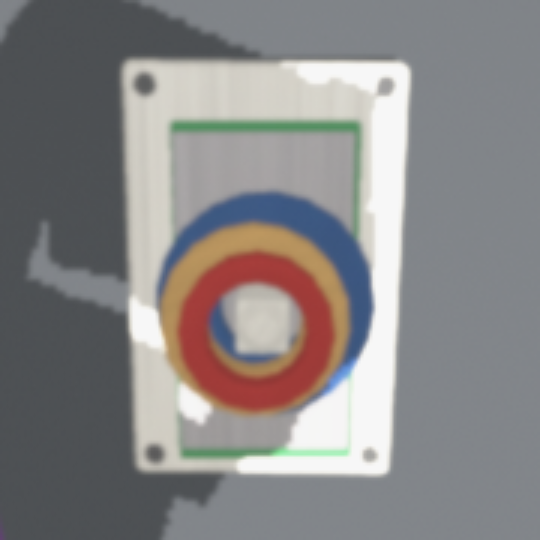

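The view shows the medium and small rings (centre ≈(257,330)) nudged about 3 mm within their hole clearance. They are still home, and the pile and carrier are unchanged. That is well inside tolerance, so I'm handing in.

```bash
python3 -c "
from rig import ctrl
print(ctrl.finish_job())"
```

```text
the job is handed in; nothing more can be done
None
```

The job is handed in at about 49 s of the 210 s: the white, orange and green cassettes (no blue one was there) are piled on the mat, with the carrier and three rings home on top. The start button was pressed with 10.6 N and let go; the hand-in returned no verdict.

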